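Unlock the two cam catches and let down the control box panel

ROBOT

A 6-joint arm with a two-finger parallel gripper is mounted at the origin on a cart in front of the work surface, level with it; the furniture and walls round the work are solid. World frame = base frame: x ahead of the robot, y to its left, z up, the work surface at z = 0. Lengths are in m, angles in rad, forces in N, time in s.
With the tool pointing down it reaches from about 0.275 to 0.75 m from the base axis. Payload 10.2 kg.
Tool frame: the origin (TCP) lies at the very end of the fingers, on their centre line; the grasp point (between the pads) lies pinch_z behind it (pinch_z is the distance from the TCP to the grasp point, in m); z points along the fingers, y is the line along which they close (so a half turn about z gives the same grasp; the last joint's range is limited). The gripper opens to 85 mm and grips with 20 to 120 N. Pads are 22 mm wide; open, the fingers measure 114 mm over their backs; the gripper's body (76 mm by 85 mm) begins 54 mm behind the grasp point. The pads swing forward as they close: fully open they stand 13 mm farther back than shut.
Start: joints at [1, 0.313, 1.498, -0, 1.331, -0.223], TCP at [0.179, 0.494, 0.2] pointing down, gripper open.
Joint ranges: [-2.94, 2.94], [-0.97, 2.17], [0.19, 2.56], [-1.23, 4.37], [0.02, 3.11], [-2.88, 2.88]. Speed limits (rad/s): [2.39, 2.39, 3.01, 3.14, 3.14, 3.14].

INTERFACE

Orientations are given as [roll, pitch, yaw] about the fixed x, y, z axes, in that order (R = Rz(yaw) Ry(pitch) Rx(roll)).
In Python, from bench import observe, capture, job_done, pinch_z gives the robot as it stands.
- The arm moves only by the tool drive_tool, never from a script. Its argument "rows" is a list of rows, each a list of 5 numbers: the closure, from -1 (fully open) to 1 (shut), then the shift along the tool's x, y, z in m, then the turn about the tool's z in degrees. A call has 1 to 8 rows; each row shifts and turns the commanded pose from where the row before left it, along the tool's axes as they then stand; what a row does not reach is not made up. A row lasts 1/10 s, in which the tool goes at most 50 mm and 8.59 degrees, less where a joint would pass 70% of its speed; a pose out of reach is approached as far as the arm can. A call is refused whole if a number of a shift passes 0.05 or a number of a turn 8.59, either way. A call with a gripper value outside its range is refused whole. The fingers move at their own pace and stop on an object; "squeeze" is the grip in N (left out, the last holds). Time passes only in rows, so rows that do not move let the fingers close. It gives the time, the measured TCP pose, the force and the opening at its end, in the units of the state.
- observe(): the state, without advancing time (a new reading comes with each control period).
- capture(name): name is "scene" or "top" or "wrist"; returns a dict with "color" (480x640x3 uint8, red, green, blue), "camera_matrix" (3x3 intrinsics, pixels), "R" (3x3) and "t" (3): a world point X has camera coordinates R X + t. Camera axes: x right, y down, z forward; pixel columns grow to the right and rows downward; lengths in m; the calibration is good to about 2 mm. A picture is of the moment at which its call begins. There is no depth.
- job_done(): hands the job in, once; it reports no verdict.
The state is a dict: "time_s": time; "joint_positions": joint angles; "qvel": joint speeds; "joint_torque": joint torques, N m; "tool_pos": TCP position; "orientation": TCP orientation; "ft_force": force on the tool from outside, world axes, zero at the start; "wrist_torque": the same for the moment, N m; "opening": finger opening in m.
Only numpy, scipy, OpenCV 4.12 (cv2) and the standard library are available. Lean on these libraries where they do the work, as an engineer would, in place of code of your own. Each camera call takes 0.05 s, during which the arm holds its last target. There are 200 camera calls.

TASK

Open the pump's control box for inspection: turn both red quarter-turn levers on its top outwards, all the way to unlocked, and then swing the blue front panel down by the tab on its top edge until it is wide open and lies nearly level. Leave both levers unlocked, do not force the panel while a catch still holds it, and do not disturb the tools and the tin lying about.

Things in the scene. Friction and masses are not known exactly. Their poses are not given: they have to be found in the camera images.
- control_box: Grey steel enclosure, 130 deep (x) x 220 wide (y) x 100 high, fixed. Origin: centre of its underside; +x to its back, -x out of its front, +y to its left as seen from the robot, z up. Two catches stand on its flat top; the blue panel (7 thick, outer face 72.5 in front of the origin) closes its front. A wall cabinet overhangs from 40 or more behind its back, from 280 above the worktop up.
- left_cam (a joint): Angle of the left catch about its vertical pivot: 0 = locked, lever pointing straight to the box's back (+x); it grows as the lever turns outwards to the box's left (+y), counter-clockwise from above; stop at 1.571 = unlocked, lever pointing to +y. Opposite the lever a steel tongue hooks in front of a stud on the panel and blocks it until the catch is turned past about 0.45. Stiff (about 0.12 N m, 2.5 N at the lever's end), stays where it is left.
- right_cam (a joint): Same for the right catch, mirrored: 0 = locked, lever to the back (+x); grows as the lever turns outwards to the box's right (-y), clockwise from above; stop at 1.571 = unlocked.
- left_lever_end (a point): On the left red lever, near its free end, half-way up: 52 from the pivot. The lever is an upright blade 12 thick, reaching 64 from the pivot, and its upper and lower edges are 138 and 112 above the worktop (38 and 12 above the box's top). Site axes turn with the lever, x along it, outwards.
- right_lever_end (a point): The same point on the right red lever.
- left_pivot (a point): Pivot axis of the left catch, 125 above the worktop; 42 in front of the box's origin and 70 to its left. Hub radius 14, top of hub 129 above the worktop. Axes as the box's.
- right_pivot (a point): Pivot axis of the right catch, 42 in front of the box's origin and 70 to its right, at the same height.
- panel (a joint): Angle of the blue front panel about the level hinge along its lower edge (box's y): 0 = shut and upright; grows as its top comes out and down towards the robot (-x of the box); stop at 1.5 = open, lying nearly level. The hinge is stiff (0.28 N m, about 3 N at the tab): it stays at any angle and neither springs nor falls.
- panel_tab (a point): Middle of the back (box side) face of the steel pull tab that stands on the middle of the panel's top edge, 50 wide (y), 6 thick, its top 50 above the box's top with a black roll 12 thick along it. This point lies 101 from the hinge line, 23 above the box's top when shut. The box's top behind the tab is free between the catches: 66 wide when the catches are unlocked. Site axes turn with the panel.
- panel_hinge (a point): Middle of the panel's hinge line, 69 in front of the box's origin, 22 above the worktop. Axes as the box's.
- nail_tin: Open tin of nails, diameter 74, 61 high; origin at the centre of its underside. A bystander.
- whetstone: Grey oil stone 48 x 152 x 24; origin at the centre of its underside. A bystander.
- block_plane: Iron block plane 46 x 152 x 59; origin at the centre of its underside. A bystander.
- pliers: Combination pliers 49 x 165 x 12; origin at the centre of its underside. A bystander.
- spanner_17: Open-ended spanner 33 x 191 x 6; origin at the centre of its underside. A bystander.

How it is judged:
By the outcome, as a careful person would: the job done as asked, in the order asked, and still so for the second after the job is handed in, with the robot touching nothing.
It also fails if it takes over 51 s, if anything falls off the work surface, if the arm or the gripper's body presses on something with over 40 N, if the wrist force passes 120 N, or if a joint passes its speed limit or range.

## Working session

There is one attempt and no reset: what is moved stays moved. The work goes in short steps, Python scripts to look and compute and a tool call to move; the robot and the scene stay as the last step left them, time stands still between calls to the robot, and variables do not carry over. Pictures are saved under pics/ and viewed, on a budget of 10 in all, crops included, one or two more only if the job needs it, and the job is handed in when it is done.

Besides the shell and the picture viewer there is one more tool, called after ">>>" as a command line: name --pt "numbers of a row" for each row, then --argument value for the rest. drive_tool: Moves the arm, as the interface text tells. Its arguments: {"type":"object","properties":{"rows":{"type":"array"},"squeeze":{"type":"number"}},"required":["rows"]}

```bash
mkdir -p pics; python3 - <<'E'
from bench import observe,capture,pinch_z
import cv2,pickle
print(pinch_z,observe())
d={}
for n in("scene","top"):
    c=capture(n);d[n]=c;cv2.imwrite(f"pics/{n}0.png",c["color"][:,:,::-1]);print(n,c["camera_matrix"],c["R"],c["t"])
pickle.dump(d,open("cam0.pkl","wb"))
E
```

```text
0.0187 {'time_s': 0.0, 'joint_positions': array([ 9.99582413e-01,  3.13461680e-01,  1.49842811e+00,  5.44024750e-05,
        1.33102154e+00, -2.23394288e-01]), 'qvel': array([-0.00024552,  0.0005641 , -0.000465  , -0.00120657, -0.00271776,
        0.00240622]), 'joint_torque': array([ 2.02482486e-03, -4.12233567e+01, -2.59766400e+01,  1.02347417e-04,
        3.73996503e-03, -2.05337614e-06]), 'tool_pos': array([0.17877558, 0.49330894, 0.19913251]), 'orientation': array([-3.14031845e+00, -3.43656183e-04,  2.79375985e+00]), 'ft_force': array([ 0.88027227, -0.59444298, -0.55967856]), 'wrist_torque': array([-0.0191462 , -0.01421943, -0.02931972]), 'opening': 0.08504789922382157}
scene [[558.87730533   0.         321.53734753]
 [  0.         558.87730533 245.25497011]
 [  0.           0.           1.        ]] [[-0.68955663 -0.72422642  0.00278218]
 [-0.34747314  0.32746367 -0.87865236]
 [ 0.63543219 -0.60684729 -0.47745397]] [0.56769497 0.19156153 1.07232625]
top [[562.6922834    0.         323.81462626]
 [  0.         562.6922834  238.37172009]
 [  0.           0.           1.        ]] [[-0.02399036 -0.99713297 -0.07176554]
 [-0.9837687   0.03631629 -0.17572782]
 [ 0.17783026  0.06638492 -0.98181945]] [0.29748469 0.49552833 1.12718026]
```

View pics/scene0.png

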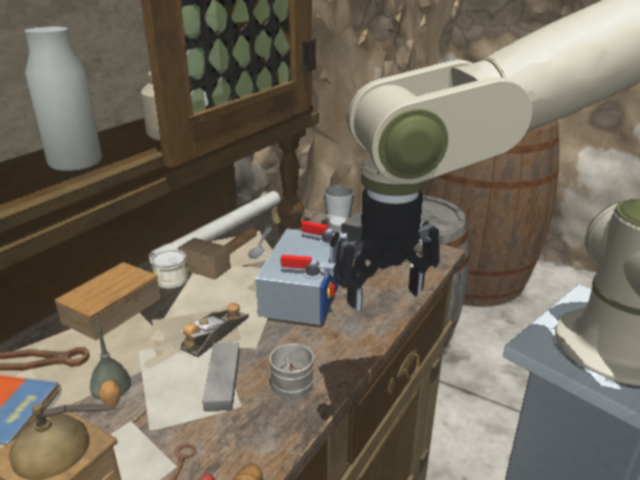

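View pics/top0.png

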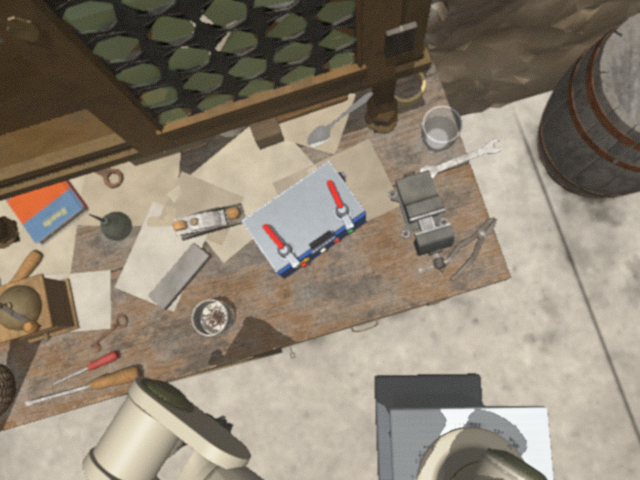

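The scene view shows the box with red levers at about (310,228) and (296,262). The top view shows the box around (305,218), its levers at (335,197) and (275,240), the tab at (322,240), the pump at (425,210), the plane at (207,220), the stone at (180,275) and the tin at (211,317). I'll enlarge the box next.

```bash
python3 - <<'E'
import cv2
a=cv2.imread("pics/top0.png")[150:290,230:390];cv2.imwrite("pics/top0c.png",cv2.resize(a,None,fx=4.2,fy=4.2,interpolation=cv2.INTER_CUBIC))
E
```

```text
(no output)
```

View pics/top0c.png

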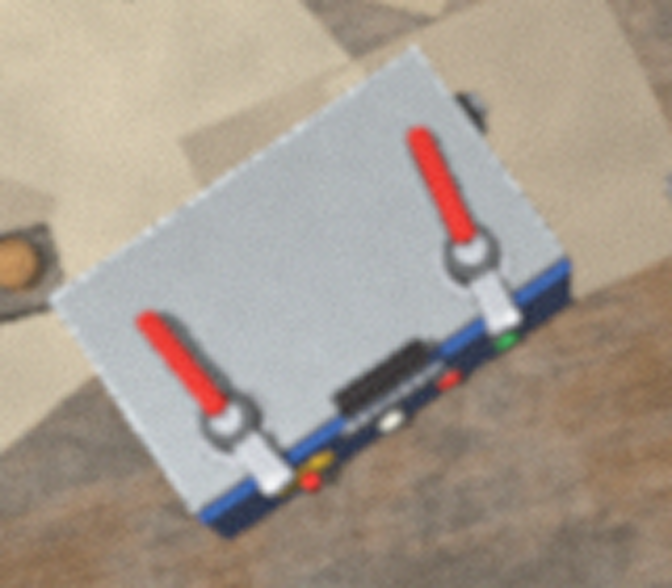

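The levers run from the hubs at crop (228,418) and (470,250) towards the back, each turned slightly outwards. The box's corners are at (52,298), (415,48), (568,260) and (200,515), and the tab's roll is at (383,377). I'll fit the pose.

```bash
cat > h.py <<'E'
import numpy as np,pickle,cv2
from scipy.optimize import least_squares
def proj(c,X):
    X=np.atleast_2d(X);p=(c["R"]@X.T).T+c["t"];p=(c["camera_matrix"]@p.T).T;return p[:,:2]/p[:,2:]
def ray(c,uv,z):
    d=c["R"].T@np.linalg.inv(c["camera_matrix"])@np.array([*uv,1.]);o=-c["R"].T@c["t"];return o+d*(z-o[2])/d[2]
def w(p,X):
    X=np.atleast_2d(np.array(X,float));c,s=np.cos(p[2]),np.sin(p[2]);return np.c_[p[0]+c*X[:,0]-s*X[:,1],p[1]+s*X[:,0]+c*X[:,1],X[:,2]]
E
python3 - <<'E'
from h import *
c=pickle.load(open("cam0.pkl","rb"))["top"]
M=np.array([[.065,.11,.1],[.065,-.11,.1],[-.0725,.11,.1],[-.0725,-.11,.1],[-.042,.07,.129],[-.042,-.07,.129],[-.069,0,.15]])
I=np.array([[52,298],[415,48],[200,515],[568,260],[228,418],[470,250],[383,375]])/4.2+[230,150]
f=lambda p:(proj(c,w(p,M))-I).ravel()
r=least_squares(f,[.5,.1,-.5]);p=r.x;print(p,r.fun.reshape(-1,2).round(1))
np.save("box.npy",p)
for n,e,y,s in(("L",(148,318),.07,1),("R",(420,133),-.07,-1)):
    q=ray(c,np.array(e)/4.2+[230,150],.138);pv=w(p,[-.042,y,0])[0]
    print(n,pv,q,np.hypot(*(q-pv)[:2]),s*(np.arctan2(q[1]-pv[1],q[0]-pv[0])-p[2]))
print("tab",w(p,[-.066,0,0]),"hinge",w(p,[-.069,0,0]))
for n,uv,z in(("pumpL",(398,190),.08),("pumpL2",(420,250),.05),("tin",(211,317),.06),("stone",(207,250),.024),("plane",(240,212),.03)):print(n,ray(c,uv,z))
E
```

```text
[0.5454978  0.3210238  0.58027085] [[-1.4 -0.4]
 [ 0.1 -1.3]
 [ 0.3  2.5]
 [ 2.3  1. ]
 [-0.4 -0.2]
 [ 0.2 -0.6]
 [-1.2 -1.1]]
L [0.47199508 0.35653927 0.        ] [0.5188974  0.39180472 0.138     ] 0.05868116562530113 0.06443955093980147
R [0.54875014 0.23945529 0.        ] [0.60306078 0.26159253 0.138     ] 0.05864897754283761 0.19322628961180466
tab [[0.49030107 0.28483927 0.        ]] hinge [[0.48779213 0.28319452 0.        ]]
pumpL [0.59562088 0.12450509 0.08      ]
pumpL2 [0.47331189 0.08316233 0.05      ]
tin [0.34677604 0.51981048 0.06      ]
stone [0.49358035 0.54024742 0.024     ]
plane [0.57419104 0.46622219 0.03      ]
```

```bash
cat >> h.py <<'E'
from bench import observe,capture
from scipy.spatial.transform import Rotation as Ro
def plan(tgt,yaw,n,clo=1):
    """n equal rows in tool axes from the measured pose to tgt/yaw"""
    s=observe();P=s["tool_pos"];R=Ro.from_euler("xyz",s["orientation"]).as_matrix()
    y0=np.arctan2(R[1,0],R[0,0]);dy=(yaw-y0+np.pi)%(2*np.pi)-np.pi;st=(np.array(tgt)-P)/n;t=-np.degrees(dy)/n
    print("pos",P.round(4),"yaw",round(y0,3),"F",s["ft_force"].round(1))
    print([[clo]+(R.T@st if 0 else (R@Ro.from_euler("z",t*k,degrees=True).as_matrix()).T@st).round(4).tolist()+[round(t,2)] for k in range(n)])
E
python3 - <<'E'
from h import *
c=pickle.load(open("cam0.pkl","rb"))["top"]
M=np.array([[.065,.11,.1],[.065,-.11,.1],[-.042,.07,.129],[-.042,-.07,.129],[-.069,0,.15]])
I=np.array([[52,298],[415,48],[228,418],[470,250],[383,375]])/4.2+[230,150]
r=least_squares(lambda p:(proj(c,w(p,M))-I).ravel(),[.5,.1,.5]);print(r.x,r.fun.round(1));np.save("box.npy",r.x)
plan([.522,.364,.19],.645,18)
E
```

```text
[0.54397026 0.31999782 0.58103582] [-0.9  0.4  0.6 -0.6  0.2  0.5  0.8  0.1 -0.6 -0.4]
pos [0.1788 0.4933 0.1992] yaw 2.794 F [-0.2 -0.3  0.1]
[[1, -0.0204, -0.0003, 0.0005, np.float64(6.84)], [1, -0.0203, 0.0022, 0.0005, np.float64(6.84)], [1, -0.0199, 0.0046, 0.0005, np.float64(6.84)], [1, -0.0192, 0.0069, 0.0005, np.float64(6.84)], [1, -0.0182, 0.0091, 0.0005, np.float64(6.84)], [1, -0.017, 0.0112, 0.0005, np.float64(6.84)], [1, -0.0155, 0.0132, 0.0005, np.float64(6.84)], [1, -0.0139, 0.0149, 0.0005, np.float64(6.84)], [1, -0.012, 0.0165, 0.0005, np.float64(6.84)], [1, -0.0099, 0.0178, 0.0005, np.float64(6.84)], [1, -0.0077, 0.0188, 0.0005, np.float64(6.84)], [1, -0.0054, 0.0196, 0.0005, np.float64(6.84)], [1, -0.0031, 0.0201, 0.0005, np.float64(6.84)], [1, -0.0006, 0.0204, 0.0005, np.float64(6.84)], [1, 0.0018, 0.0203, 0.0005, np.float64(6.84)], [1, 0.0042, 0.0199, 0.0005, np.float64(6.84)], [1, 0.0065, 0.0193, 0.0005, np.float64(6.84)], [1, 0.0088, 0.0184, 0.0005, np.float64(6.84)]]
```

>>> drive_tool --pt "1 -0.0204 0 0 6.8" --pt "1 -0.0203 0.002 0 6.8" --pt "1 -0.02 0.0045 0 6.8" --pt "1 -0.019 0.007 0 6.8" --pt "1 -0.018 0.009 0 6.8" --pt "1 -0.017 0.011 0 6.8" --pt "1 -0.0155 0.013 0 6.8" --pt "1 -0.014 0.015 0 6.8"

```text
time_s: 0.9
tool_pos: [0.3318, 0.4358, 0.1994]
orientation: [-3.141, 0.0, 1.839]
ft_force: [-0.0, -0.1, 0.3]
opening: -0.0001
```

>>> drive_tool --pt "1 -0.012 0.0165 0 6.8" --pt "1 -0.01 0.018 0 6.8" --pt "1 -0.0077 0.019 0 6.8" --pt "1 -0.0054 0.0196 0 6.8" --pt "1 -0.003 0.02 0 6.8" --pt "1 -0.0006 0.0204 0 6.8" --pt "1 0.0018 0.0203 0 6.8" --pt "1 0.0042 0.02 0 6.8"

```text
time_s: 1.7
tool_pos: [0.4851, 0.3797, 0.1993]
orientation: [-3.141, 0.001, 0.89]
ft_force: [0.7, -0.2, -0.7]
opening: -0.0
```

>>> drive_tool --pt "1 0.0065 0.0193 0 6.8" --pt "1 0.009 0.0184 0 6.8" --pt "1 0 0 0 0" --pt "1 0 0 0 0"

```text
time_s: 2.1
tool_pos: [0.5227, 0.3663, 0.1992]
orientation: [-3.141, 0.001, 0.659]
ft_force: [0.0, 1.2, 0.4]
opening: -0.0002
```

```bash
python3 - <<'E'
from h import *
c=capture("wrist");pickle.dump(c,open("w1.pkl","wb"))
p=np.load("box.npy");im=c["color"][:,:,::-1].copy()
def mk(X):
    for u,v in proj(c,w(p,X)):
        if abs(u)<2000 and abs(v)<2000: cv2.drawMarker(im,(int(u),int(v)),(0,255,0),0,12,1)
mk([[.065,.11,.1],[.065,-.11,.1],[-.065,.11,.1],[-.065,-.11,.1],[-.042,.07,.129],[-.042,-.07,.129],[-.075,.025,.15],[-.075,-.025,.15]])
cv2.imwrite("pics/w1.png",im)
a=p[2]+.064;u=np.array([np.cos(a),np.sin(a)]);n=np.array([u[1],-u[0]]);pv=w(p,[-.042,.07,0])[0][:2]
t=pv+.045*u+.025*n;print(pv,t);plan([*t,.113],a,4);print(c["R"],c["t"])
E
```

```text
[0.47044038 0.35545705] [0.52142958 0.36253532]
pos [0.5223 0.3666 0.1994] yaw 0.66 F [ 0.   0.4 -0. ]
[[1, -0.0008, 0.0007, 0.0216, np.float64(0.21)], [1, -0.0008, 0.0007, 0.0216, np.float64(0.21)], [1, -0.0008, 0.0007, 0.0216, np.float64(0.21)], [1, -0.0008, 0.0007, 0.0216, np.float64(0.21)]]
[[ 6.12317568e-01 -7.90611655e-01 -6.38199440e-04]
 [-7.53209274e-01 -5.83594917e-01  3.03467894e-01]
 [-2.40297704e-01 -1.85338025e-01 -9.52841451e-01]] [-0.0299923   0.56936849  0.57240588]
```

View pics/w1.png

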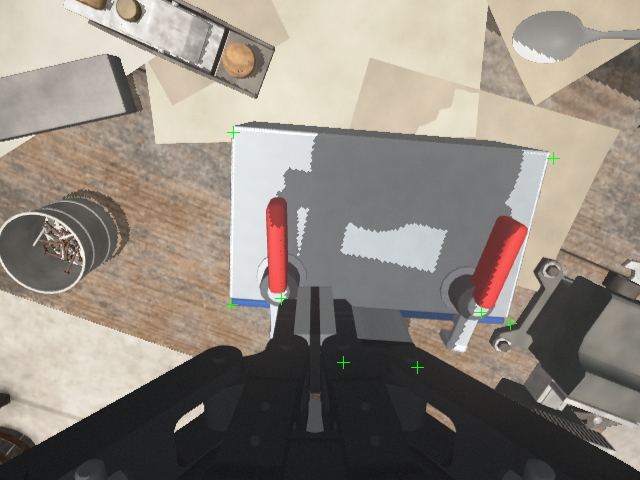

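The wrist view has the levers at (277,245) and (497,265) and the hubs at (281,290) and (480,305). The markers agree to about 3 mm, so I'll go down inside the left lever.

>>> drive_tool --pt "1 0 0.001 0.0215 0.2" --pt "1 0 0.001 0.0215 0.2" --pt "1 0 0.001 0.0215 0.2" --pt "1 0 0 0.0215 0.2" --pt "1 0 0 0 0"

```text
time_s: 2.65
tool_pos: [0.5226, 0.3638, 0.111]
orientation: [-3.14, 0.005, 0.646]
ft_force: [0.6, -0.1, 0.1]
opening: -0.0001
```

```bash
python3 - <<'E'
from h import *
p=np.load("box.npy");s=observe();yaw=s["orientation"][2]
pv=w(p,[-.042,.07,0])[0][:2];d=s["tool_pos"][:2]-pv
u=np.array([np.cos(yaw),np.sin(yaw)]);y=np.array([u[1],-u[0]])
print(s["tool_pos"],s["ft_force"],"pivot->tcp in tool x,y",d@u,d@y)
r=np.array([d@u,d@y])
# tool z down: +turn = cw seen from above; ccw step a
for a in(8,):
    t=-np.radians(a);R=np.array([[np.cos(t),-np.sin(t)],[np.sin(t),np.cos(t)]]);print(R@r-r,-a)
E
```

```text
[0.52259964 0.36384484 0.11101544] [ 0.62326004 -0.08558782  0.13745039] pivot->tcp in tool x,y 0.04670543296354927 0.024688979895562548
[ 0.00298151 -0.00674041] -8
```

>>> drive_tool --pt "1 0 -0.004 0 0" --pt "1 0.0024 -0.0067 0 -8" --pt "1 0.0024 -0.0067 0 -8" --pt "1 0.0024 -0.0067 0 -8" --pt "1 0.0024 -0.0067 0 -8" --pt "1 0.0024 -0.0067 0 -8" --pt "1 0.0024 -0.0067 0 -8"

```text
time_s: 3.35
tool_pos: [0.4973, 0.4013, 0.1156]
orientation: [3.139, -0.002, 1.488]
ft_force: [0.2, 0.5, -0.5]
opening: 0.0002
```

>>> drive_tool --pt "1 0.0024 -0.0067 0 -8" --pt "1 0.0024 -0.0067 0 -8" --pt "1 0.0024 -0.0067 0 -8" --pt "1 0 0 0 0"

```text
time_s: 3.75
tool_pos: [0.4766, 0.4073, 0.1155]
orientation: [3.139, -0.001, 1.903]
ft_force: [-0.0, 0.0, 0.6]
opening: -0.0
```

```bash
cat > chk.py <<'E'
from h import *
import sys
p=np.load("box.npy");s=observe();yaw=s["orientation"][2];sd=int(sys.argv[1])
pv=w(p,[-.042,.07*sd,0])[0][:2];d=s["tool_pos"][:2]-pv
u=np.array([np.cos(yaw),np.sin(yaw)]);y=np.array([u[1],-u[0]])
print(s["tool_pos"].round(4),"F",s["ft_force"].round(1),"pivot->tcp in tool",d@u,d@y,"yaw-box",yaw-p[2])
c,q=np.cos(p[2]),np.sin(p[2]);print("pivot->tcp in box",c*d[0]+q*d[1],-q*d[0]+c*d[1])
print("j",s["joint_positions"].round(2))
E
python3 chk.py 1
```

```text
[0.4766 0.4073 0.1155] F [-0.   0.   0.6] pivot->tcp in tool 0.04705816074504391 0.02270586372641369 yaw-box 1.3220942972346728
pivot->tcp in box 0.033590450475723344 0.04002134901657912
j [0.52 0.6  1.28 0.   1.25 0.19]
```

```bash
python3 - <<'E'
from h import *
c=capture("wrist");pickle.dump(c,open("w2.pkl","wb"));cv2.imwrite("pics/w2.png",c["color"][:,:,::-1])
E
```

```text
(no output)
```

View pics/w2.png

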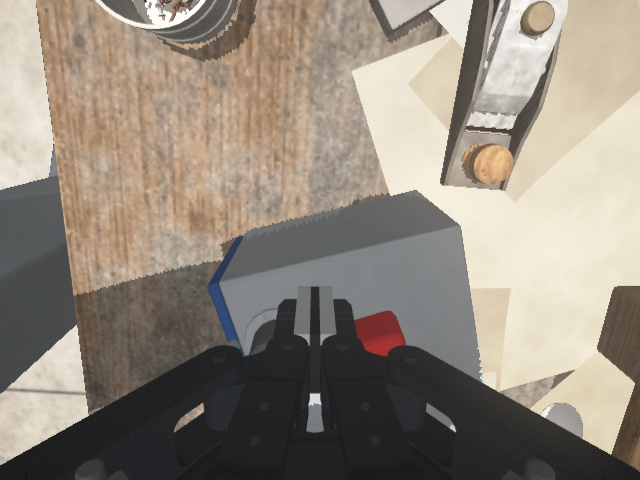

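```bash
python3 - <<'E'
from h import *
p=np.load("box.npy")
for f in("w1.pkl","w2.pkl"):
    c=pickle.load(open(f,"rb"));print("cam pos",-c["R"].T@c["t"],c["camera_matrix"][0,0])
    for a in(0,.06,.5,1,1.2,1.3,1.4,1.57):print(a,proj(c,w(p,[[-.042+r*np.cos(a),.07+r*np.sin(a),.138] for r in(.014,.064)])).round().tolist())
    print("tcp",proj(c,np.array({"w1.pkl":[.5223,.3666,.1994],"w2.pkl":[.4766,.4073,.1155]}[f])))
    for uv in((355,315),(400,315)):
        X=ray(pickle.load(open("w2.pkl","rb")),uv,.138);d=X-w(p,[-.042,.07,.138])[0];k,q=np.cos(p[2]),np.sin(p[2]);print("lever end box frame from pivot",k*d[0]+q*d[1],-q*d[0]+k*d[1])
E
```

```text
cam pos [0.58476625 0.41465687 0.37260785] 391.4982610517023
0 [[281.0, 286.0], [285.0, 213.0]]
0.06 [[280.0, 286.0], [279.0, 213.0]]
0.5 [[271.0, 288.0], [236.0, 221.0]]
1 [[263.0, 294.0], [199.0, 251.0]]
1.2 [[261.0, 297.0], [190.0, 267.0]]
1.3 [[260.0, 299.0], [187.0, 275.0]]
1.4 [[260.0, 301.0], [185.0, 284.0]]
1.57 [[259.0, 304.0], [184.0, 298.0]]
tcp [[314.25454027 277.95365274]]
lever end box frame from pivot 0.049503894096714116 0.02763091350040319
lever end box frame from pivot 0.06845867927505653 0.02278376682185872
cam pos [0.4516244  0.48120703 0.28913979] 391.4982610517023
0 [[293.0, 383.0], [399.0, 361.0]]
0.06 [[292.0, 382.0], [398.0, 354.0]]
0.5 [[285.0, 372.0], [369.0, 305.0]]
1 [[272.0, 365.0], [307.0, 269.0]]
1.2 [[266.0, 364.0], [276.0, 263.0]]
1.3 [[263.0, 364.0], [261.0, 262.0]]
1.4 [[260.0, 364.0], [246.0, 262.0]]
1.57 [[255.0, 365.0], [220.0, 266.0]]
tcp [[312.6320481  276.71574681]]
lever end box frame from pivot 0.049503894096714116 0.02763091350040319
lever end box frame from pivot 0.06845867927505653 0.02278376682185872
```

The lever seems to have stayed behind: its red end is at (380,335), on the far side of the fingers. I'll lift and look again.

>>> drive_tool --pt "1 0 0 -0.03 0" --pt "1 0 0 -0.03 0" --pt "1 0 0 -0.03 0" --pt "1 -0.02 0 0 0" --pt "1 -0.02 0 0 0" --pt "1 -0.02 0 0 0" --pt "1 0 0 0 0"

```text
time_s: 4.5
tool_pos: [0.4976, 0.348, 0.2046]
orientation: [3.14, 0.0, 1.894]
ft_force: [0.3, 0.8, -0.5]
opening: -0.0001
```

```bash
python3 - <<'E'
from h import *
p=np.load("box.npy")
K=[[.065,.11,.1],[-.065,.11,.1],[-.042,.07,.129],[-.042,-.07,.129]]
print(proj(pickle.load(open("w2.pkl","rb")),w(p,K)).round())
c=capture("wrist");pickle.dump(c,open("w3.pkl","wb"));print(proj(c,w(p,K)).round());print(observe()["tool_pos"])
im=c["color"][:,:,::-1].copy()
cv2.imwrite("pics/w3.png",im)
E
```

```text
[[453. 231.]
 [209. 289.]
 [266. 377.]
 [333. 570.]]
[[417. 101.]
 [233. 151.]
 [277. 207.]
 [329. 380.]]
[0.49707192 0.34908578 0.20453884]
```

View pics/w3.png

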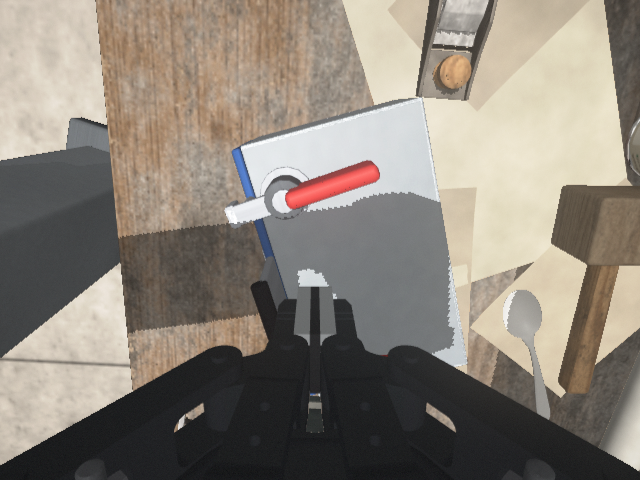

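```bash
python3 - <<'E'
from h import *
p=np.load("box.npy");c=pickle.load(open("w3.pkl","rb"))
# refit xy with w3: corners, hub
K=np.array([[.065,.11,.1],[-.065,.11,.1],[-.042,.07,.129]]);I=np.array([[423,98],[241,149],[282,200]])
r=least_squares(lambda q:(proj(c,w(q,K))-I).ravel(),p);print(p,r.x,r.fun.round(1))
for q in(p,r.x):
  P=w(q,[-.042,.07,.138])[0];d=ray(c,(372,168),.138)-P;print("lever ang",np.arctan2(d[1],d[0])-q[2],np.hypot(*d[:2]))
  d2=ray(c,(372,168),.138)-ray(c,(300,199),.138);print(np.arctan2(d2[1],d2[0])-q[2],np.hypot(*d2[:2]))
E
```

```text
[0.54397026 0.31999782 0.58103582] [0.5467826  0.32361093 0.57587015] [ 0.4 -0.4 -1.9 -2.2  1.4  2.6]
lever ang 0.16350737832276696 0.06531027696424202
0.1549960192673121 0.04836576476125376
lever ang 0.15368235481892567 0.060408009973674535
0.16016169740156705 0.04836576476125376
```

The lever still points at about 0.16 rad, so the finger push slipped past it. I'll grip the blade instead, so that the opening confirms the hold.

```bash
python3 - <<'E'
from h import *
p=np.array([.5455,.322,.578]);np.save("box.npy",p)
a=p[2]+.158;pv=w(p,[-.042,.07,0])[0][:2];t=pv+.048*np.array([np.cos(a),np.sin(a)]);print(t,a);plan([*t,.2],a,8,-.2)
E
```

```text
[0.50765378 0.38990607] 0.736
pos [0.4971 0.3491 0.2045] yaw 1.896 F [0.5 0.3 0.2]
[[-0.2, 0.0044, 0.0029, 0.0006, np.float64(8.31)], [-0.2, 0.0048, 0.0022, 0.0006, np.float64(8.31)], [-0.2, 0.0051, 0.0015, 0.0006, np.float64(8.31)], [-0.2, 0.0052, 0.0008, 0.0006, np.float64(8.31)], [-0.2, 0.0053, -0.0, 0.0006, np.float64(8.31)], [-0.2, 0.0052, -0.0008, 0.0006, np.float64(8.31)], [-0.2, 0.005, -0.0015, 0.0006, np.float64(8.31)], [-0.2, 0.0048, -0.0022, 0.0006, np.float64(8.31)]]
```

>>> drive_tool --pt "-0.2 0.0044 0.003 0 8.3" --pt "-0.2 0.0048 0.0022 0 8.3" --pt "-0.2 0.005 0.0015 0 8.3" --pt "-0.2 0.0052 0.0008 0 8.3" --pt "-0.2 0.0053 0 0 8.3" --pt "-0.2 0.0052 -0.0008 0 8.3" --pt "-0.2 0.005 -0.0015 0 8.3" --pt "-0.2 0.0048 -0.0022 0 8.3" --squeeze 25

```text
time_s: 5.35
tool_pos: [0.5067, 0.3917, 0.2041]
orientation: [-3.142, -0.001, 0.734]
ft_force: [-0.5, -0.0, -0.5]
opening: 0.0512
```

>>> drive_tool --pt "-0.2 0 0 0 0"

```text
time_s: 5.45
tool_pos: [0.5067, 0.3917, 0.2039]
orientation: [-3.141, -0.001, 0.74]
ft_force: [0.3, -0.5, 0.7]
opening: 0.0512
```

```bash
python3 - <<'E'
from h import *
plan([.5077,.3899,.107],.736,4,-.2);print(observe()["opening"])
c=capture("wrist");cv2.imwrite("pics/w4.png",c["color"][:,:,::-1])
E
```

```text
pos [0.5067 0.3917 0.2039] yaw 0.74 F [ 0.3 -0.5  0.7]
[[-0.2, -0.0001, 0.0005, 0.0242, np.float64(0.05)], [-0.2, -0.0001, 0.0005, 0.0242, np.float64(0.05)], [-0.2, -0.0001, 0.0005, 0.0242, np.float64(0.05)], [-0.2, -0.0001, 0.0005, 0.0242, np.float64(0.05)]]
0.051197999917826476
```

View pics/w4.png

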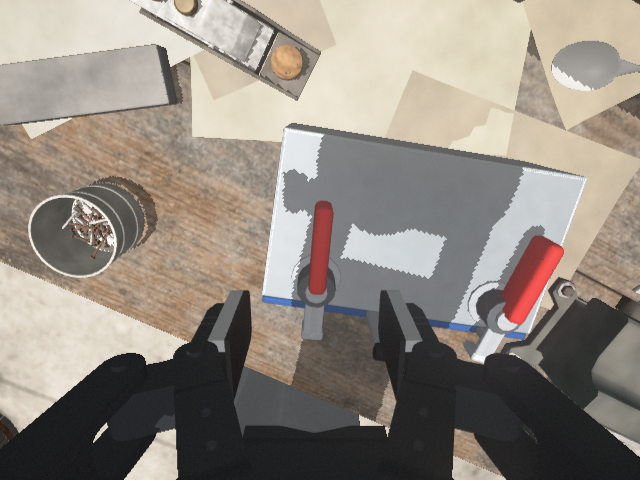

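The lever at (321,250) lies centred between the pads at (250,320) and (380,320). Going down to grip it.

>>> drive_tool --pt "-0.2 0 0.0005 0.024 0" --pt "-0.2 0 0.0005 0.024 0" --pt "-0.2 0 0.0005 0.024 0" --pt "-0.2 0 0.0005 0.024 0" --pt "1 0 0 0 0" --pt "1 0 0 0 0" --pt "1 0 0 0 0" --pt "1 0 0 0 0" --squeeze 25

```text
time_s: 6.3
tool_pos: [0.5088, 0.3893, 0.1092]
orientation: [3.141, -0.002, 0.742]
ft_force: [-0.4, -0.1, 0.7]
opening: -0.0
```

```bash
python3 chk.py 1
```

```text
[0.5088 0.3893 0.1092] F [-0.4 -0.1  0.7] pivot->tcp in tool 0.04843007001879455 0.0015161148775068396 yaw-box 0.16392835381102355
pivot->tcp in box 0.048028229851582394 0.006407762766419391
j [0.47 0.64 1.24 0.   1.26 1.3 ]
```

```bash
python3 - <<'E'
from h import *
c=capture("wrist");s=capture("scene")
pickle.dump((c,s),open("w5.pkl","wb"))
cv2.imwrite("pics/w5.png",np.hstack([cv2.resize(c["color"],(400,300)),cv2.resize(s["color"][180:330,230:430],(400,300),interpolation=cv2.INTER_CUBIC)])[:,:,::-1])
E
```

```text
(no output)
```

View pics/w5.png

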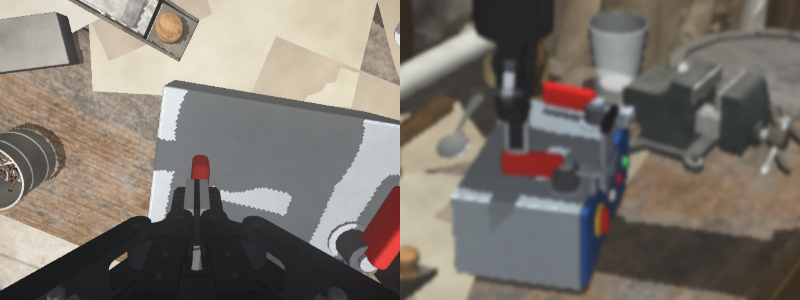

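```bash
python3 - <<'E'
from h import *
c,s=pickle.load(open("w5.pkl","rb"));P=observe()["tool_pos"];p=np.load("box.npy")
for k in(0,.01,.02,.03,.04):print(k,proj(s,P+[0,0,k]).round(1),proj(c,P+[0,0,k]).round(1))
print("box corners scene",proj(s,w(p,[[.065,.11,.1],[-.065,.11,.1],[-.0725,.11,0],[.065,.11,0]])).round())
a=.16
print("lever top scene",proj(s,w(p,[[-.042+r*np.cos(a),.07+r*np.sin(a),z] for r in(.014,.064) for z in(.112,.138)])).round(1))
cv2.imwrite("pics/s5.png",cv2.resize(s["color"][215:335,250:350],None,fx=5,fy=5,interpolation=cv2.INTER_CUBIC)[:,:,::-1])
E
```

```text
0 [[289.  268.9]] [[314.9 277.6]]
0.01 [[288.9 264.5]] [[314.9 286.6]]
0.02 [[288.7 260.1]] [[314.9 296.6]]
0.03 [[288.6 255.7]] [[315.  307.8]]
0.04 [[288.5 251.3]] [[315.  320.3]]
box corners scene [[255. 278.]
 [320. 286.]
 [323. 329.]
 [258. 319.]]
lever top scene [[306.1 268.4]
 [305.9 257. ]
 [280.9 267.4]
 [280.5 256. ]]
```

View pics/s5.png

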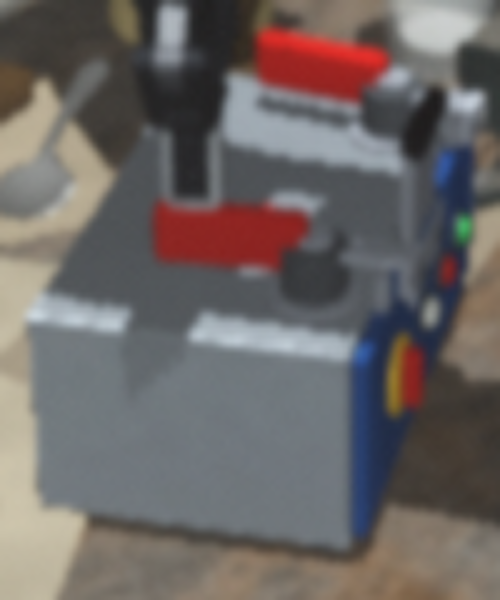

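```bash
python3 - <<'E'
from h import *
c,s=pickle.load(open("w5.pkl","rb"));o=observe();P=o["tool_pos"];R=Ro.from_euler("xyz",o["orientation"]).as_matrix()
for x in(-.011,0,.011):
  for k in(0,.01,.02,.03,.04):print(x,k,proj(s,P+R@[x,0,-k]).round(1),proj(c,P+R@[x,.011,-k]).round(1))
print("cam in tool",R.T@(-c["R"].T@c["t"]-P))
g=c["color"][270:345:5,315-30:320+30:10].mean(2).astype(int);print(g)
E
```

```text
-0.011 0 [[294.5 269.1]] [[337.2 298.1]]
-0.011 0.01 [[294.4 264.8]] [[338.3 308. ]]
-0.011 0.02 [[294.3 260.4]] [[339.6 319. ]]
-0.011 0.03 [[294.2 255.9]] [[341.1 331.3]]
-0.011 0.04 [[294.1 251.5]] [[342.7 345. ]]
0 0 [[289.  268.9]] [[337.6 277.6]]
0 0.01 [[288.9 264.5]] [[338.8 286.6]]
0 0.02 [[288.7 260.2]] [[340.1 296.6]]
0 0.03 [[288.6 255.7]] [[341.6 307.8]]
0 0.04 [[288.5 251.3]] [[343.3 320.4]]
0.011 0 [[283.5 268.7]] [[338.  256.4]]
0.011 0.01 [[283.3 264.3]] [[339.2 264.5]]
0.011 0.02 [[283.2 259.9]] [[340.6 273.4]]
0.011 0.03 [[283.  255.5]] [[342.2 283.4]]
0.011 0.04 [[282.9 251.1]] [[344.  294.8]]
cam in tool [ 7.86725712e-02 -1.65285957e-04 -1.74183768e-01]
[[126 124 123  84  86  73 123]
 [123 123 122  85  85  74 121]
 [126 122 102  85  85 102 121]
 [125 122  79  84  84 117 121]
 [127 125 109  43 107 119 120]
 [124 122 109  45 108 119 119]
 [ 49  48 109  45 107  46  46]
 [ 48  46 108  43 106  43  44]
 [ 47  58 108  43 108  45  47]
 [ 49  90 107  40 105  48  47]
 [ 44 107 105  41 108  61  44]
 [ 45 107 108  40 104  79  44]
 [ 46 108 106  39 105 106  45]
 [ 46  45 143  46 145  43  40]
 [ 46  43  39  44  39  42  42]]
```

Both cameras show the fingertips ending about 30 mm short of the reported TCP (tip row 256 in the scene view, where the TCP projects to 269; the wrist view agrees). That is why the fingers passed over the lever. I'll allow for the offset and descend gently.

>>> drive_tool --pt "-0.2 0 0 0 0" --pt "-0.2 0 0 0 0" --pt "-0.2 0 -0.0015 0 0" --pt "-0.2 0 0 0.007 0" --pt "-0.2 0 0 0.007 0" --pt "-0.2 0 0 0.007 0" --pt "-0.2 0 0 0.006 0" --pt "-0.2 0 0 0 0"

```text
time_s: 7.2
tool_pos: [0.5068, 0.3898, 0.0794]
orientation: [-3.141, 0.002, 0.741]
ft_force: [-0.2, -0.9, -0.9]
opening: 0.0513
```

>>> drive_tool --pt "1 0 0 0 0" --pt "1 0 0 0 0" --pt "1 0 0 0 0" --pt "1 0 0 0 0" --squeeze 25

```text
time_s: 7.6
tool_pos: [0.5075, 0.3904, 0.0812]
orientation: [-3.141, -0.001, 0.741]
ft_force: [0.4, 2.5, 1.6]
opening: 0.0118
```

```bash
python3 chk.py 1
```

```text
[0.5075 0.3904 0.0812] F [0.4 2.5 1.6] pivot->tcp in tool 0.048273956985505725 -0.00023583976081135177 yaw-box 0.1630307471316811
pivot->tcp in box 0.047595560302073334 0.008068034640662962
j [0.47 0.67 1.27 0.   1.21 1.3 ]
```

>>> drive_tool --pt "1 -0.0003 -0.005 0 -6" --pt "1 -0.0003 -0.005 0 -6" --pt "1 -0.0003 -0.005 0 -6" --pt "1 -0.0003 -0.005 0 -6" --pt "1 -0.0003 -0.005 0 -6" --pt "1 -0.0003 -0.005 0 -6" --pt "1 -0.0003 -0.005 0 -6"

```text
time_s: 8.3
tool_pos: [0.477, 0.4059, 0.0812]
orientation: [3.139, -0.002, 1.479]
ft_force: [3.9, 3.3, 0.8]
opening: 0.0117
```

```bash
python3 chk.py 1
```

```text
[0.477  0.4059 0.0812] F [3.9 3.3 0.8] pivot->tcp in tool 0.04846495848202837 0.0004882204642381407 yaw-box 0.9007597107088684
pivot->tcp in box 0.030480117703264722 0.03768359039000349
j [0.52 0.64 1.32 0.   1.18 0.61]
```

>>> drive_tool --pt "1 -0.0003 -0.005 0 -6" --pt "1 -0.0003 -0.005 0 -6" --pt "1 -0.0003 -0.005 0 -6" --pt "1 -0.0003 -0.005 0 -6" --pt "1 -0.0003 -0.005 0 -6" --pt "1 -0.0003 -0.005 0 -6" --pt "1 0 -0.002 0 -2" --pt "1 0 0 0 0"

```text
time_s: 9.1
tool_pos: [0.4468, 0.3986, 0.0813]
orientation: [3.137, -0.0, 2.14]
ft_force: [3.8, 6.3, -0.7]
opening: 0.0115
```

```bash
python3 chk.py 1
```

```text
[0.4468 0.3986 0.0813] F [ 3.8  6.3 -0.7] pivot->tcp in tool 0.048041539238870674 0.000729139551306716 yaw-box 1.5615163222627868
pivot->tcp in box 0.0011749274582571363 0.0480327043002272
j [ 0.53  0.58  1.42  0.    1.14 -0.04]
```

>>> drive_tool --pt "1 0 -0.0015 0 -2" --pt "1 0 -0.0015 0 -1" --pt "1 0 -0.001 0 0" --pt "1 0 0 0 0"

```text
time_s: 9.5
tool_pos: [0.4461, 0.3979, 0.0815]
orientation: [3.13, -0.001, 2.188]
ft_force: [16.8, 15.7, -9.1]
opening: 0.0112
```

```bash
python3 chk.py 1; python3 -c "
from bench import observe;print(observe()['wrist_torque'])"
```

```text
[0.4461 0.3979 0.0815] F [16.8 15.7 -9.1] pivot->tcp in tool 0.047840938918288986 0.0020910317457794834 yaw-box 1.6104283447439398
pivot->tcp in box 0.0001938531321732037 0.04788622214487652
j [ 0.53  0.57  1.43  0.    1.13 -0.09]
[ 2.47809162 -2.44767458 -0.45507308]
```

>>> drive_tool --pt "1 0 0.0015 0 1" --pt "-0.2 0 0 0 0" --pt "-0.2 0 0 0 0" --pt "-0.2 0 0 -0.03 0" --pt "-0.2 0 0 -0.04 0" --pt "-0.2 0 0 -0.04 0" --pt "-0.2 0 0 0 0"

```text
time_s: 10.2
tool_pos: [0.4454, 0.3971, 0.1965]
orientation: [3.132, 0.001, 2.173]
ft_force: [0.8, -0.1, 0.6]
opening: 0.0512
```

```bash
python3 - <<'E'
from h import *
p=np.load("box.npy");a=p[2]-.19;pv=w(p,[-.042,-.07,0])[0][:2];t=pv+.048*np.array([np.cos(a),np.sin(a)]);print(t,a);plan([*t,.185],a+np.pi,10,-.2)
E
```

```text
[0.59299914 0.25858453] 0.38799999999999996
pos [0.4454 0.3971 0.1965] yaw 2.173 F [ 0.8 -0.1  0.6]
[[-0.2, -0.0198, 0.0043, 0.0012, np.float64(-7.77)], [-0.2, -0.0202, 0.0016, 0.0012, np.float64(-7.77)], [-0.2, -0.0202, -0.0012, 0.0012, np.float64(-7.77)], [-0.2, -0.0199, -0.0039, 0.0012, np.float64(-7.77)], [-0.2, -0.0192, -0.0065, 0.0012, np.float64(-7.77)], [-0.2, -0.0181, -0.0091, 0.0012, np.float64(-7.77)], [-0.2, -0.0167, -0.0114, 0.0012, np.float64(-7.77)], [-0.2, -0.015, -0.0136, 0.0012, np.float64(-7.77)], [-0.2, -0.013, -0.0155, 0.0012, np.float64(-7.77)], [-0.2, -0.0108, -0.0171, 0.0012, np.float64(-7.77)]]
```

>>> drive_tool --pt "-0.2 -0.0198 0.0043 0 -7.8" --pt "-0.2 -0.02 0.0016 0 -7.8" --pt "-0.2 -0.02 -0.0012 0 -7.8" --pt "-0.2 -0.02 -0.004 0 -7.8" --pt "-0.2 -0.019 -0.0065 0 -7.8" --pt "-0.2 -0.018 -0.009 0 -7.8" --pt "-0.2 -0.0167 -0.0114 0 -7.8" --pt "-0.2 -0.015 -0.0136 0 -7.8"

```text
time_s: 11.0
tool_pos: [0.5616, 0.2848, 0.19]
orientation: [-3.141, -0.001, -3.016]
ft_force: [0.1, -0.0, 0.5]
opening: 0.0512
```

>>> drive_tool --pt "-0.2 -0.013 -0.0155 0 -7.8" --pt "-0.2 -0.011 -0.017 0 -7.8" --pt "-0.2 0 0 0 0" --pt "-0.2 0 0 0 0"

```text
time_s: 11.4
tool_pos: [0.5907, 0.2581, 0.19]
orientation: [3.141, -0.001, -2.752]
ft_force: [-0.1, -0.1, -0.1]
opening: 0.0516
```

```bash
python3 chk.py -1; python3 - <<'E'
from h import *
c=capture("wrist");s=capture("scene");pickle.dump((c,s),open("w6.pkl","wb"))
cv2.imwrite("pics/w6.png",np.hstack([cv2.resize(c["color"],(400,300)),cv2.resize(s["color"][180:330,230:430],(400,300),interpolation=cv2.INTER_CUBIC)])[:,:,::-1])
E
```

```text
[0.5907 0.2581 0.19  ] F [-0.1 -0.1 -0.1] pivot->tcp in tool -0.04570978068552972 0.0003504060017134734 yaw-box -3.330236470632252
pivot->tcp in box 0.04496457502247793 -0.008227625886804547
j [ 0.23  0.59  1.1   0.    1.45 -1.73]
```

View pics/w6.png

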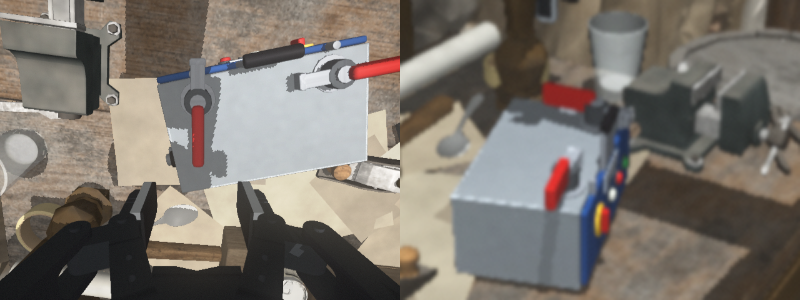

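The left lever now points outwards. The right lever at (198,135) is aligned and centred between the pads. Going down to grip it.

>>> drive_tool --pt "-0.2 0 0 0.03 0" --pt "-0.2 0 0 0.03 0" --pt "-0.2 0 0 0.025 0" --pt "-0.2 0 0 0.012 0" --pt "-0.2 0 0 0.012 0" --pt "-0.2 0 0 0 0"

```text
time_s: 12.1
tool_pos: [0.5907, 0.2583, 0.0809]
orientation: [3.141, -0.001, -2.749]
ft_force: [1.4, 0.6, -0.2]
opening: 0.0506
```

>>> drive_tool --pt "1 0 0 0 0" --pt "1 0 0 0 0" --pt "1 0 0 0 0" --pt "1 0 0 0 0" --squeeze 25

```text
time_s: 12.5
tool_pos: [0.5916, 0.2589, 0.0828]
orientation: [3.141, 0.002, -2.75]
ft_force: [-0.5, 3.6, 4.5]
opening: 0.0117
```

```bash
python3 chk.py -1
```

```text
[0.5916 0.2589 0.0828] F [-0.5  3.6  4.5] pivot->tcp in tool -0.04679738012062535 0.000608932163538978 yaw-box -3.327701856421922
pivot->tcp in box 0.046101939598265376 -0.008060815703884094
j [ 0.23  0.68  1.25  0.    1.22 -1.73]
```

>>> drive_tool --pt "1 0.0003 -0.0049 0 6" --pt "1 0.0003 -0.0049 0 6" --pt "1 0.0003 -0.0049 0 6" --pt "1 0.0003 -0.0049 0 6" --pt "1 0.0003 -0.0049 0 6" --pt "1 0.0003 -0.0049 0 6" --pt "1 0.0003 -0.0049 0 6"

```text
time_s: 13.2
tool_pos: [0.5919, 0.2261, 0.0827]
orientation: [3.138, 0.0, 2.797]
ft_force: [-1.7, 9.6, 4.5]
opening: 0.0113
```

```bash
python3 chk.py -1
```

```text
[0.5919 0.2261 0.0827] F [-1.7  9.6  4.5] pivot->tcp in tool -0.04563303730922021 0.001169407692442179 yaw-box 2.2185493250165287
pivot->tcp in box 0.02846733011856006 -0.035684068214495254
j [ 0.18  0.65  1.29  0.    1.2  -1.05]
```

>>> drive_tool --pt "1 0.0003 -0.0049 0 6" --pt "1 0.0003 -0.0049 0 6" --pt "1 0.0003 -0.0049 0 6" --pt "1 0.0003 -0.0049 0 6" --pt "1 0.0003 -0.0049 0 6" --pt "1 0.0003 -0.0049 0 6" --pt "1 0 -0.0015 0 1" --pt "1 0 0 0 0"

```text
time_s: 14.0
tool_pos: [0.5739, 0.2037, 0.0827]
orientation: [3.134, -0.002, 2.154]
ft_force: [6.1, 17.0, -0.8]
opening: 0.0115
```

>>> drive_tool --pt "1 0 -0.0015 0 2" --pt "1 0 -0.0015 0 1" --pt "1 0 0 0 0"

```text
time_s: 14.3
tool_pos: [0.5732, 0.2035, 0.0829]
orientation: [3.129, -0.001, 2.104]
ft_force: [16.0, 23.9, -5.7]
opening: 0.0114
```

```bash
python3 chk.py -1
```

```text
[0.5732 0.2035 0.0829] F [16.  23.9 -5.7] pivot->tcp in tool -0.04433709521510714 0.00243367930136389 yaw-box 1.5259362208439775
pivot->tcp in box 0.00044293116155783366 -0.044401628562942205
j [ 0.15  0.59  1.39  0.01  1.15 -0.39]
```

At the stop. I'll release and lift, then plan the panel approach with shut fingers behind the tab and tool x pointing out of the box's front.

>>> drive_tool --pt "1 0 0.001 0 -1" --pt "-0.2 0 0 0 0" --pt "-0.2 0 0 0 0" --pt "-0.2 0 0 -0.03 0" --pt "-0.2 0 0 -0.04 0" --pt "-0.2 0 0 -0.04 0" --pt "-0.2 0 0 0 0"

```text
time_s: 15.0
tool_pos: [0.5731, 0.1996, 0.1976]
orientation: [3.133, 0.004, 2.12]
ft_force: [-0.5, -0.2, -0.8]
opening: 0.0513
```

```bash
python3 - <<'E'
from h import *
p=np.load("box.npy");t=w(p,[-.045,0,0])[0][:2];print(t,p[2]+np.pi);plan([*t,.195],p[2]+np.pi,11)
E
```

```text
[0.50780993 0.29741425] 3.719592653589793
pos [0.5731 0.1996 0.1976] yaw 2.12 F [-0.5 -0.2 -0.8]
[[1, 0.0107, -0.0004, 0.0002, np.float64(-8.33)], [1, 0.0106, 0.0011, 0.0002, np.float64(-8.33)], [1, 0.0104, 0.0027, 0.0002, np.float64(-8.33)], [1, 0.0099, 0.0041, 0.0002, np.float64(-8.33)], [1, 0.0092, 0.0055, 0.0002, np.float64(-8.33)], [1, 0.0083, 0.0068, 0.0002, np.float64(-8.33)], [1, 0.0072, 0.0079, 0.0002, np.float64(-8.33)], [1, 0.006, 0.0089, 0.0002, np.float64(-8.33)], [1, 0.0046, 0.0096, 0.0002, np.float64(-8.33)], [1, 0.0032, 0.0102, 0.0002, np.float64(-8.33)], [1, 0.0017, 0.0106, 0.0002, np.float64(-8.33)]]
```

>>> drive_tool --pt "1 0.0107 0 0 -8.3" --pt "1 0.0106 0.001 0 -8.3" --pt "1 0.0104 0.0027 0 -8.3" --pt "1 0.01 0.004 0 -8.3" --pt "1 0.009 0.0055 0 -8.3" --pt "1 0.0083 0.0068 0 -8.3" --pt "1 0.0072 0.008 0 -8.3" --pt "1 0.006 0.009 0 -8.3"

```text
time_s: 15.8
tool_pos: [0.5234, 0.271, 0.191]
orientation: [-3.141, -0.001, -2.999]
ft_force: [-0.3, 0.8, 0.1]
opening: -0.0002
```

>>> drive_tool --pt "1 0.0046 0.0096 0 -8.3" --pt "1 0.003 0.01 0 -8.3" --pt "1 0.0017 0.0106 0 -8.3" --pt "1 0 0 0 0" --pt "1 0 0 0 0"

```text
time_s: 16.3
tool_pos: [0.5064, 0.2974, 0.1914]
orientation: [-3.141, -0.001, -2.574]
ft_force: [0.2, 0.5, -0.1]
opening: 0.0001
```

```bash
python3 - <<'E'
from h import *
p=np.load("box.npy");c=capture("wrist");s=capture("scene");pickle.dump((c,s),open("w7.pkl","wb"))
P=observe()["tool_pos"];d=P-[p[0],p[1],0];k,q=np.cos(p[2]),np.sin(p[2]);print("box",k*d[0]+q*d[1],-q*d[0]+k*d[1],P[2])
t=w(p,[-.045,0,0])[0][:2];plan([*t,.083],p[2]+np.pi,5)
a=c["color"].copy()
for X in w(p,[[-.066,.025,.15],[-.066,-.025,.15],[-.042,.07,.129],[-.042,-.07,.129]]): cv2.drawMarker(a,tuple(int(v) for v in proj(c,X)[0]),(0,255,0),0,14,2)
cv2.imwrite("pics/w7.png",np.hstack([cv2.resize(a,(400,300)),cv2.resize(s["color"][180:330,230:430],(400,300),interpolation=cv2.INTER_CUBIC)])[:,:,::-1])
E
```

```text
box -0.046104218570977025 0.0005296037886103715 0.19147589538403836
pos [0.5066 0.2973 0.1915] yaw -2.573 F [ 0.6 -0.1 -0.7]
[[1, -0.0002, -0.0001, 0.0217, np.float64(-0.11)], [1, -0.0002, -0.0001, 0.0217, np.float64(-0.11)], [1, -0.0002, -0.0001, 0.0217, np.float64(-0.11)], [1, -0.0002, -0.0001, 0.0217, np.float64(-0.11)], [1, -0.0002, -0.0001, 0.0217, np.float64(-0.11)]]
```

View pics/w7.png

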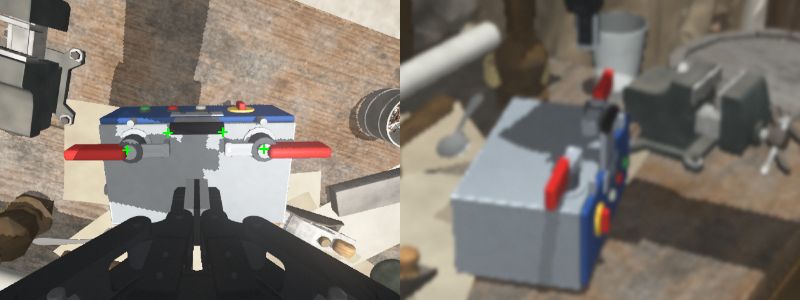

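Both levers point straight out at (95,152) and (300,150), and the tab's roll is at (197,127) in line with the tool. I'll go down behind it.

>>> drive_tool --pt "1 -0.001 0 0.025 0" --pt "1 -0.001 0 0.025 0" --pt "1 0 0 0.025 0" --pt "1 0 0 0.018 0" --pt "1 0 0 0.016 0" --pt "1 0 0 0 0"

```text
time_s: 17.0
tool_pos: [0.5072, 0.298, 0.0806]
orientation: [3.141, -0.004, -2.572]
ft_force: [-0.3, -0.6, 0.6]
opening: -0.0001
```

```bash
cat > bx.py <<'E'
from h import *
p=np.load("box.npy");o=observe();d=o["tool_pos"]-[p[0],p[1],0];k,q=np.cos(p[2]),np.sin(p[2]);f=o["ft_force"]
x,z=k*d[0]+q*d[1],o["tool_pos"][2]+.03
print("box xy",round(x,4),round(-q*d[0]+k*d[1],4),"tip z",round(z,4),"F box",(k*f[0]+q*f[1]).round(1),(-q*f[0]+k*f[1]).round(1),f[2].round(1),"yaw-box",(o["orientation"][2]-p[2]).round(3))
# lowest front corner -> panel angle if its bottom corner rides on the inner face
c=np.array([x-.011+.069,z-.022]);rho=np.hypot(*c);print("angle from corner",np.arctan2(-c[0],c[1])+np.arcsin(.0035/rho),"rho",rho)
E
python3 bx.py
```

```text
box xy -0.0452 0.0009 tip z 0.1106 F box -0.5 -0.4 0.6 yaw-box -3.15
angle from corner -0.10419790158506442 rho 0.08951201005842944
```

>>> drive_tool --pt "1 0.005 0 -0.001 0" --pt "1 0.005 0 0 0" --pt "1 0.009 0 0 0" --pt "1 0.009 0 0.001 0" --pt "1 0.0088 0 0.002 0"

```text
time_s: 17.5
tool_pos: [0.4773, 0.2787, 0.0818]
orientation: [-3.141, 0.003, -2.57]
ft_force: [2.5, 0.1, 2.7]
opening: 0.0001
```

```bash
python3 bx.py
```

```text
box xy -0.0808 0.001 tip z 0.1118 F box 2.2 -1.3 2.7 yaw-box -3.148
angle from corner 0.28610434543539803 rho 0.09260702488764283
```

>>> drive_tool --pt "1 0.0085 0 0.0028 0" --pt "1 0.0082 0 0.0036 0" --pt "1 0.0078 0 0.0044 0" --pt "1 0.0074 0 0.0052 0" --pt "1 0.0068 0 0.006 0" --pt "1 0.0061 0 0.0065 0" --pt "1 0.0055 0 0.0072 0"

```text
time_s: 18.2
tool_pos: [0.4341, 0.2515, 0.0443]
orientation: [3.141, -0.001, -2.57]
ft_force: [0.4, 0.4, 3.3]
opening: 0.0001
```

```bash
python3 bx.py
```

```text
box xy -0.1318 0.0018 tip z 0.0743 F box 0.6 0.2 3.3 yaw-box -3.148
angle from corner 0.9933092269490629 rho 0.09048583273749396
```

>>> drive_tool --pt "1 0.0048 0 0.0077 0" --pt "1 0.004 0 0.008 0" --pt "1 0.003 0 0.0085 0" --pt "1 0.0023 0 0.0087 0" --pt "1 0.0014 0 0.009 0" --pt "1 0 0 0 0"

```text
time_s: 18.8
tool_pos: [0.4211, 0.2432, 0.0017]
orientation: [3.141, -0.002, -2.57]
ft_force: [0.5, -0.1, 0.5]
opening: -0.0001
```

```bash
python3 bx.py
```

```text
box xy -0.1473 0.002 tip z 0.0317 F box 0.4 -0.3 0.5 yaw-box -3.148
angle from corner 1.5010315946355162 rho 0.08981433949848107
```

>>> drive_tool --pt "1 0 0 0.002 0" --pt "1 0 0 0.002 0" --pt "1 0 0 0 0"

```text
time_s: 19.1
tool_pos: [0.4219, 0.2435, -0.0006]
orientation: [-3.141, 0.0, -2.569]
ft_force: [-1.7, -0.1, 3.3]
opening: 0.0002
```

```bash
python3 bx.py
```

```text
box xy -0.1464 0.0018 tip z 0.0294 F box -1.5 0.8 3.3 yaw-box -3.147
angle from corner 1.5264724063704123 rho 0.08875301852710421
```

>>> drive_tool --pt "1 0 0 0.002 0" --pt "1 0 0 0.002 0" --pt "1 0 0 0 0"

```text
time_s: 19.4
tool_pos: [0.4221, 0.2435, -0.0015]
orientation: [-3.141, 0.001, -2.569]
ft_force: [-16.2, -7.2, 46.4]
opening: 0.0002
```

```bash
python3 bx.py
```

```text
box xy -0.1463 0.0017 tip z 0.0285 F box -17.5 2.8 46.4 yaw-box -3.147
angle from corner 1.5364193045417869 rho 0.0885092017073604
```

At the stop. I'll lift clear and check.

>>> drive_tool --pt "1 0 0 -0.004 0" --pt "1 0 0 -0.02 0" --pt "1 0 0 -0.04 0" --pt "1 0 0 -0.05 0" --pt "1 0 0 -0.05 0" --pt "1 0 0 -0.03 0" --pt "1 0.03 0 -0.02 0" --pt "1 0.03 0 0 0"

```text
time_s: 20.2
tool_pos: [0.3719, 0.211, 0.2115]
orientation: [-3.14, 0.005, -2.569]
ft_force: [0.9, -0.2, -1.4]
opening: -0.0003
```

>>> drive_tool --pt "1 0.03 0 0 0" --pt "1 0.02 0 0 0" --pt "1 0 0 0 0" --pt "1 0 0 0 0"

```text
time_s: 20.6
tool_pos: [0.3297, 0.184, 0.2094]
orientation: [-3.141, 0.001, -2.57]
ft_force: [0.2, -1.3, 0.2]
opening: 0.0002
```

```bash
python3 - <<'E'
from h import *
t=capture("top");s=capture("scene");o=observe();print(o["tool_pos"],o["ft_force"])
a=t["color"][130:350,130:530];b=s["color"][180:400,190:490]
cv2.imwrite("pics/end.png",np.hstack([cv2.resize(a,(440,330)),cv2.resize(b,(360,330))])[:,:,::-1])
a0=cv2.imread("pics/top0.png")[:,:,::-1];d=cv2.absdiff(a0.copy(),t["color"]).max(2)
for n,(x,y,w_,h_) in dict(plane=(172,200,72,40),stone=(150,240,62,70),tin=(188,296,48,42),spanner=(425,135,80,40),pliers=(435,210,65,75)).items():print(n,(d[y:y+h_,x:x+w_]>40).mean().round(3))
E
```

```text
[0.32989522 0.18413454 0.2091449 ] [ 0.55771592 -1.49938568 -0.21664806]
plane 0.0
stone 0.0
tin 0.0
spanner 0.0
pliers 0.0
```

View pics/end.png

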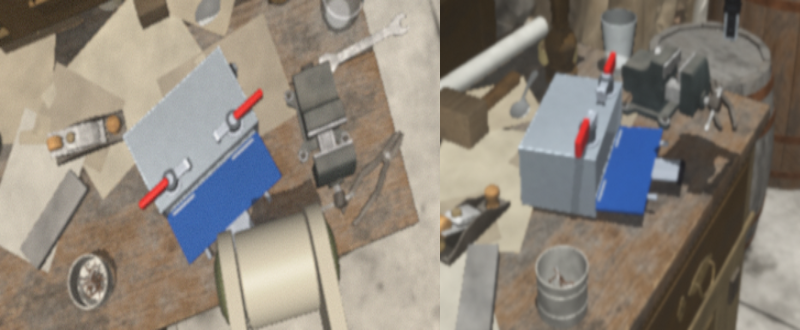

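The final view shows both levers pointing straight out at (158,193) and (245,105). The panel lies level at (225,195), and the bystanders are unchanged. Handing in.

```bash
python3 -c "
from bench import job_done;print(job_done())"
```

```text
the job is handed in; nothing more can be done
None
```

The control box is open and the job is handed in at about 21 s of the 51 s allowed. Both levers are turned out to their stops, and the blue panel is swung down to its stop and lies nearly level. I turned each lever by gripping its blade. I then drew the panel down with shut fingers hooked behind the tab.

**Last checks**
- **Levers and panel:** the final top and scene pictures show both levers pointing straight outwards and the panel level.
- **Stops:** the wrist force rose at each one, to about 25 N on the left lever, 29 N on the right and 50 N on the panel. The 50 N at the panel was fingertip force; the limits are 120 N at the wrist and 40 N for the arm or gripper body.
- **Bystanders:** comparing the top picture before and after showed no change at the plane, stone, tin, spanner or pliers.
- **Robot:** it ended clear of everything.

**What disagreed or failed**
- **Fingertip position:** the fingertips really end about 30 mm short of the reported TCP, as two cameras and the grips showed.
- **First attempts on the left lever:** because of that offset, the first push passed over the lever and at most nudged it slightly outwards. The first grip then closed on nothing. I corrected for the offset and the later moves worked.
- **Panel angle:** my estimate at the stop was 1.536 against the stated 1.5, which is within my measuring error.
- **Pictures:** I viewed 12, two over the budget of 10, because of the offset.

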